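# Hold back the tensioner arm at the empty spindle

## Task

I am fitting the missing pulley to this two-station belt drive plate. At the station whose spindle does not yet carry its grooved pulley (only a flat spacer ring lies on that one), use the fingers to swing the tensioner arm by its roller away from the spindle against its spring right up to its stop, and keep holding it there: the job finishes while you hold it, do not let go. Leave the other station's arm, the pulley, the spacer ring and the things around where they are.

Things in the scene. Friction and masses are not known exactly. Their poses are not given: they have to be found in the camera images.
- drive_plate: grey steel plate 310 x 185 mm, fixed, its top 22 mm above the worktop; origin under its centre at worktop height, x along its length. Two equal stations, 0 (at -x) and 1 (at +x): spindle, sprung arm with roller, two stop pins (top 40 mm above the worktop, 48 mm from the pivot axis), a thin spring pin behind the pivot (top 52 mm). Which spindle has the pulley varies.
- tension_0 (a joint): swing of the flat steel tensioner arm of the -x station, rad: 0 = at rest against its near stop pin, 0.873 (50 degrees) = hard against its other stop pin. It grows clockwise seen from above, carrying the roller away from the spindle. A spring always drives it back to 0: about 3.5 N at the roller at rest, 9 N at the stop.
- pivot_0 (a point): point on the vertical pivot axis of tension_0, at the height of the middle of its roller. The pivot boss, with a coil spring round it, is 38 mm across and its top is 68 mm above the worktop. The roller's axis is 85 mm from the pivot axis.
- roller_0 (a point): centre of the black upright idler roller at the free end of tension_0: 28 mm diameter, 44 mm high, this point half-way up, 62 mm above the worktop; it spins freely on the arm. The 18 mm wide arm below it has its top 38 mm above the worktop, so there are 24 mm below this point. The x axis points along the arm, from pivot to roller.
- spindle_0 (a point): top of the fixed upright spindle of the -x station: 12 mm diameter, top 72 mm above the worktop, about 53 mm from the roller's axis when the arm is at rest.
- tension_1 (a joint): swing of the flat steel tensioner arm of the +x station, rad: 0 = at rest against its near stop pin, 0.873 (50 degrees) = hard against its other stop pin. It grows clockwise seen from above, carrying the roller away from the spindle. A spring always drives it back to 0: about 3.5 N at the roller at rest, 9 N at the stop.
- pivot_1 (a point): point on the vertical pivot axis of tension_1, at the height of the middle of its roller. The pivot boss, with a coil spring round it, is 38 mm across and its top is 68 mm above the worktop. The roller's axis is 85 mm from the pivot axis.
- roller_1 (a point): centre of the black upright idler roller at the free end of tension_1: 28 mm diameter, 44 mm high, this point half-way up, 62 mm above the worktop; it spins freely on the arm. The 18 mm wide arm below it has its top 38 mm above the worktop, so there are 24 mm below this point. The x axis points along the arm, from pivot to roller.
- spindle_1 (a point): top of the fixed upright spindle of the +x station: 12 mm diameter, top 72 mm above the worktop, about 53 mm from the roller's axis when the arm is at rest.
- pulley_center (a point): centre (half-way up) of the grooved aluminium pulley, 60 mm diameter, 28 mm high, loose on one of the two spindles; its underside is 26 mm above the worktop.
- spacer_center (a point): centre of the flat steel spacer ring, 34 mm diameter, 6 mm thick, lying loose at the foot of the spindle that has no pulley.
- chuck_key: bystander: black T-shaped chuck key 70 x 70 x 12 mm lying on the worktop; origin under its centre.
- sanding_block: bystander: brown rubber sanding block 52 x 68 x 24 mm lying on the worktop; origin under its centre.
Not all that is in view belongs to the job. What is shaped like the part that bears pulley_center but orange is not meant.

How it is judged (in metres and radians):
At the end, for the whole second after the job is handed in: The arm at the spindle without the pulley is within 0.05 rad (3 degrees) of its stop (joint above 0.82), held there by the fingers with more than 2 N; the other arm is at rest (below 0.1 rad); pulley and spacer ring are still each on their own spindle (within 12 mm of its axis) (((horizontal distance between pulley_center and spindle_0 below 0.012 m and horizontal distance between spacer_center and spindle_1 below 0.012 m and value of joint tension_1 above 0.82 rad and contact force between the fingers and tension_1 above 2 N and value of joint tension_0 below 0.1 rad) or (horizontal distance between pulley_center and spindle_1 below 0.012 m and horizontal distance between spacer_center and spindle_0 below 0.012 m and value of joint tension_0 above 0.82 rad and contact force between the fingers and tension_0 above 2 N and value of joint tension_1 below 0.1 rad))); the arm keeps its last pose, push and grip.
It fails at once if the arm at the spindle with the pulley is swung by more than 0.2 rad ((horizontal distance between pulley_center and spindle_0 below 0.03 m and value of joint tension_0 above 0.2 rad) or (horizontal distance between pulley_center and spindle_1 below 0.03 m and value of joint tension_1 above 0.2 rad)).
It fails at once if the pulley or the spacer ring is moved by more than 15 mm (distance of any of pulley_center, spacer_center from where it was at the start of the episode above 0.015 m).
It fails at once if a bystander is moved by more than 30 mm (distance of any of chuck_key, sanding_block from where it was at the start of the episode above 0.03 m).
It also fails if it takes over 29 s, if anything falls off the work surface, if the arm or the gripper's body presses on something with over 40 N, if the wrist force passes 120 N, or if a joint passes its speed limit or range.

## Robot

A 6-joint arm with a two-finger parallel gripper is mounted at the origin on a cart in front of the work surface, level with it; the furniture and walls round the work are solid. World frame = base frame: x ahead of the robot, y to its left, z up, the work surface at z = 0. Lengths are in mm, angles in rad, forces in N, time in s.
With the tool pointing down it reaches from about 350 to 775 mm from the base axis. Payload 7.3 kg.
Tool frame: the origin (TCP) lies at the very end of the fingers, on their centre line; the grasp point (between the pads) lies 19 mm behind it; x points along the fingers, y is the direction in which the jaws open and shut, and the axes are right-handed (so a half turn about x gives the same grasp; the last joint's range is limited). The gripper opens to 92 mm and grips with 3 to 60 N. Pads are 19 mm wide; open, the fingers measure 130 mm over their backs; the gripper's body (75 mm by 190 mm) begins 47 mm behind the grasp point.
Start: joints at [-1.467, 0.342, 1.524, -0, 1.275, -0.146], TCP at [129.807, -508.719, 226.741] pointing down, gripper open.
Joint ranges: [-2.53, 2.53], [-0.77, 2.02], [0.04, 2.7], [-1, 4.14], [0.28, 2.66], [-3.11, 3.11]. Speed limits (rad/s): [2.57, 2.57, 3.14, 3.14, 3.14, 3.14].

## Interface

Orientations are given as [roll, pitch, yaw] about the fixed x, y, z axes, in that order (R = Rz(yaw) Ry(pitch) Rx(roll)).
In Python, from plant import sensors, capture, bot gives the robot as it stands.
- The arm moves only by the shell command python3 -m crank 'ROWS' [OPENING]. ROWS is JSON, a list of rows, each an object of numbers: "dx", "dy", "dz": the shift along the tool's x, y, z in cm; "spin": the turn about the tool's x in rad. A call has 1 to 20 rows; each row is the pose to reach, as a shift and turn from the pose commanded when the call began, along the tool's axes at that moment; what a row does not reach only later rows make up. A row lasts 1/12 s, in which the tool goes at most 41.7 mm and 7.16 degrees, less where a joint would pass 70% of its speed; a pose out of reach is approached as far as the arm can. A call with a gripper value outside its range is refused whole. OPENING is the opening in per cent of the stroke, from 0 (shut) to 100 (fully open), set as the call begins (- or left out, the last holds). The fingers move at their own pace and stop on an object; the grip force is fixed at half the most. Time passes only in rows, so rows that repeat a pose let the fingers close. It gives the time, the measured TCP pose, the force and the opening at its end, in the units of the state.
- sensors.get_obs(): the state, without advancing time (a new reading comes with each control period).
- capture(name): name is "side" or "top" or "wrist"; returns a dict with "frame" (480x640x3 uint8, blue, green, red), "vfov" (degrees; the focal length in pixels is half the picture's height over the tangent of half this angle, whatever the lens; pixels are square), "cx", "cy" (the principal point, pixels), "view" (4x4, takes a point from world to camera coordinates); the wrist camera has in their place "mount" (4x4, takes a point from camera to tool coordinates, whose origin is the TCP and whose axes are the tool frame's). Camera axes: x right, y down, z forward; pixel columns grow to the right and rows downward; lengths in mm; the calibration is good to about 2 mm. A picture is of the moment at which its call begins: read the wrist's pose just before it. There is no depth.
- bot.close_job(): hands the job in, once; it reports no verdict.
The state is a dict: "time": time; "joint_positions": joint angles; "dq": joint speeds; "tau": joint torques, N m; "tool_pos": TCP position; "tcp_rot": TCP orientation; "contact_force": force on the tool from outside, world axes, zero at the start; "moment": the same for the moment, N m; "grip_width": finger opening in mm.
Only numpy, scipy, OpenCV 4.12 (cv2) and the standard library are available. Lean on these libraries where they do the work, as an engineer would, in place of code of your own. Each camera call takes 0.05 s, during which the arm holds its last target.

## Working session

There is one attempt and no reset: what is moved stays moved. The work goes in short steps, Python scripts to look and compute and a shell command to move; the robot and the scene stay as the last step left them, time stands still between calls to the robot, and variables do not carry over. Pictures are saved under pics/ and viewed, and the job is handed in when it is done.

```bash
ls; mkdir -p pics; python3 - <<'E'
from plant import sensors, capture, bot
import cv2,numpy as np
o=sensors.get_obs();print(o)
for n in("top","side"):
    c=capture(n);cv2.imwrite(f"pics/{n}0.png",c["frame"]);print(n,c["vfov"],c["cx"],c["cy"],np.round(c["view"],3).tolist(),c.keys())
E
```

```text
pics
{'time': 0.0, 'joint_positions': array([-1.46702435e+00,  3.42743647e-01,  1.52500966e+00,  4.63662575e-06,
        1.27538552e+00, -1.45987194e-01]), 'dq': array([ 0.00054107, -0.00070951,  0.00088489,  0.00146587, -0.00201237,
        0.00067709]), 'tau': array([ 9.57908669e-04, -4.31235945e+01, -2.44217777e+01,  7.19769322e-02,
        5.58606035e-02, -1.18721473e-04]), 'tool_pos': array([ 129.75218357, -508.30093008,  226.03666737]), 'tcp_rot': array([-1.71965104,  1.56925015,  1.67169943]), 'contact_force': array([-0.98275912, -0.16759676, -0.33936426]), 'moment': array([ 0.04468236, -0.03876635,  0.04203508]), 'grip_width': 91.78015093519988}
top 51.603500615585396 321.3471259225043 243.30223570956016 [[0.018, -1.0, 0.012, -137.404], [-0.995, -0.019, -0.102, 536.409], [0.102, -0.01, -0.995, 1038.848], [0.0, 0.0, 0.0, 1.0]] dict_keys(['frame', 'vfov', 'cx', 'cy', 'view'])
side 49.37365760806654 318.5746918303933 237.76793915070434 [[0.997, 0.078, 0.0, -511.294], [0.051, -0.648, -0.76, -47.586], [-0.059, 0.757, -0.65, 1227.065], [0.0, 0.0, 0.0, 1.0]] dict_keys(['frame', 'vfov', 'cx', 'cy', 'view'])
```

View pics/top0.png

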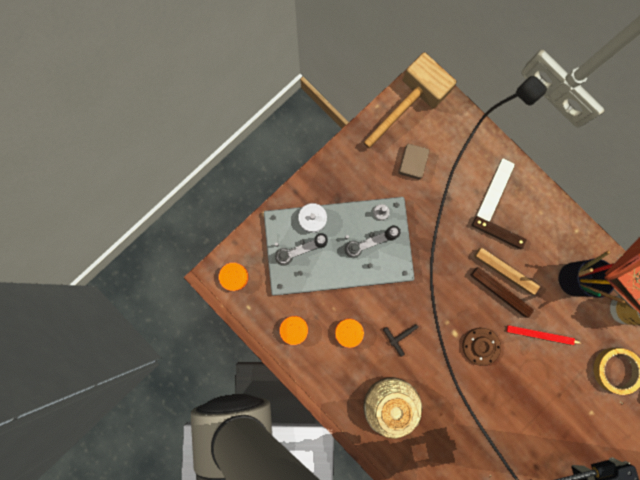

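View pics/side0.png

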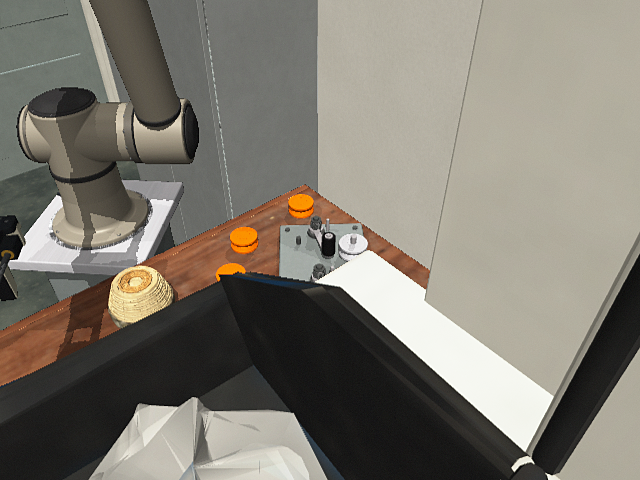

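```bash
cat > h.py <<'E'
from plant import sensors, capture, bot
import cv2,numpy as np
def ray(c,u,v,z):
    f=240/np.tan(np.radians(c["vfov"]/2)); V=np.array(c["view"]); R=V[:3,:3];t=V[:3,3]
    d=R.T@np.array([(u-c["cx"])/f,(v-c["cy"])/f,1]);o=-R.T@t
    return o+d*(z-o[2])/d[2]
def proj(c,p):
    f=240/np.tan(np.radians(c["vfov"]/2)); V=np.array(c["view"]); q=V[:3,:3]@np.array(p)+V[:3,3]
    return np.array([f*q[0]/q[2]+c["cx"],f*q[1]/q[2]+c["cy"]])
E
python3 - <<'E'
import cv2
i=cv2.imread("pics/top0.png")[185:305,255:425]
cv2.imwrite("pics/crop0.png",cv2.resize(i,None,fx=4.7,fy=4.7,interpolation=cv2.INTER_CUBIC))
E
```

```text
(no output)
```

View pics/crop0.png

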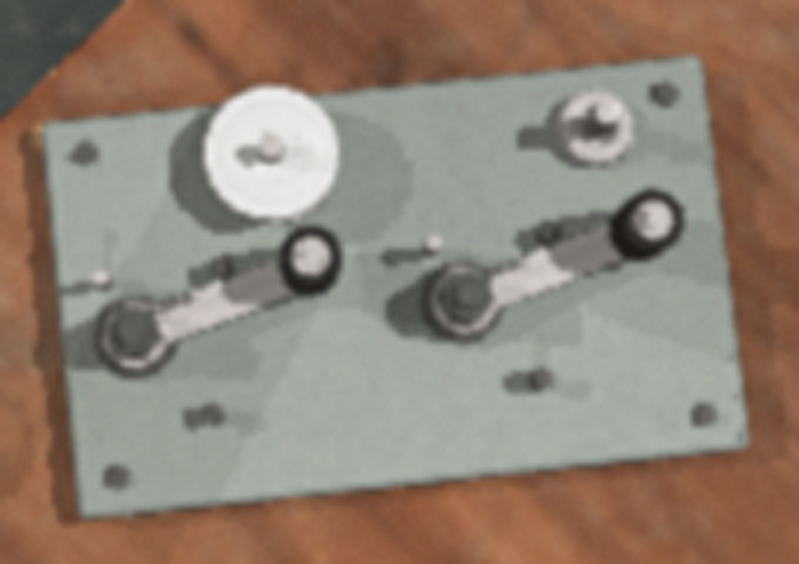

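```bash
python3 - <<'E'
from h import *
c=capture("top")
P={}
for n,x,y,z in [("rollR",650,220,84),("pivR",465,292,68),("rollL",310,257,84),("pivL",132,328,68),("stopR",540,378,40),("springR",433,242,52),("spinR",600,117,72),("ring",593,128,28),("pulley",271,150,54),("c1",45,122,22),("c2",697,57,22),("c3",748,448,22),("c4",80,519,22)]:
    p=ray(c,255+x/4.7,185+y/4.7,z);P[n]=p;print(n,np.round(p,1))
d=lambda a,b:np.linalg.norm((P[a]-P[b])[:2])
print(d("rollR","pivR"),d("rollL","pivL"),d("rollR","ring"),d("stopR","pivR"),d("c1","c2"),d("c2","c3"),d("c3","c4"),d("pivR","pivL"))
v=P["rollR"]-P["pivR"];print("ang",np.degrees(np.arctan2(v[1],v[0])))
v=P["rollL"]-P["pivL"];print("ang",np.degrees(np.arctan2(v[1],v[0])))
o=sensors.get_obs()
from scipy.spatial.transform import Rotation as R
print(R.from_euler('xyz',o['tcp_rot']).as_matrix().round(3))
s=capture("side");print("side proj",proj(s,P["rollR"]),proj(s,P["pivR"]))
w=capture("wrist");cv2.imwrite("pics/w0.png",w["frame"]);print(np.round(w["mount"],3).tolist(),w["vfov"])
E
```

```text
rollR [ 559.6 -273.4   84. ]
pivR [ 528.2 -194.5   68. ]
rollL [ 540.6 -125.8   84. ]
pivL [509.5 -48.4  68. ]
stopR [ 492.6 -230.9   40. ]
springR [ 551.9 -181.1   52. ]
spinR [ 606.7 -253.    72. ]
ring [ 609.1 -255.7   28. ]
pulley [ 591.8 -107.7   54. ]
c1 [607.8  -2.7  22. ]
c2 [ 644.5 -304.7   22. ]
c3 [ 463.4 -328.4   22. ]
c4 [425.6 -24.   22. ]
85.01417780722022 83.39434939816219 52.55287388525707 50.90495090865979 304.29444524625023 182.66063948241327 306.68994424539113 147.2212559819672
ang -68.26633690717699
ang -68.10774851562488
[[-0.     0.247 -0.969]
 [ 0.001 -0.969 -0.247]
 [-1.    -0.001 -0.   ]]
side proj [332.83420096 290.52342284] [318.6806809  265.61791183]
[[-0.0, -0.303, 0.953, -158.041], [1.0, -0.001, -0.0, 0.459], [0.001, 0.953, 0.303, -82.451], [0.0, 0.0, 0.0, 1.0]] 70.07908337230617
```

```bash
cat >> h.py <<'E'
from scipy.spatial.transform import Rotation as Rn
def togo(p,yaw_deg=None,base=None):
    o=sensors.get_obs();M=Rn.from_euler('xyz',o['tcp_rot']).as_matrix()
    b=o['tool_pos'] if base is None else np.array(base)
    a=np.degrees(np.arctan2(M[1,1],M[0,1]))
    d=M.T@(np.array(p)-b)/10
    print("t",o['time'],"tcp",o['tool_pos'].round(1),"yang",a.round(2),"F",o['contact_force'].round(1),"w",o['grip_width'])
    print("d cm",d.round(2),"spin",None if yaw_deg is None else np.radians(((a-yaw_deg+180)%360)-180).round(3))
E
python3 -c "
from h import *
togo([559.6,-273.4,150],21.8,[129.8,-508.7,226.7])"
```

```text
t 0.25 tcp [ 129.8 -508.5  226.4] yang -75.69 F [-0.4 -0.5 -0.3] w 92.13834141153558
d cm [  7.68 -12.17 -47.46] spin -1.702
```

View pics/w0.png

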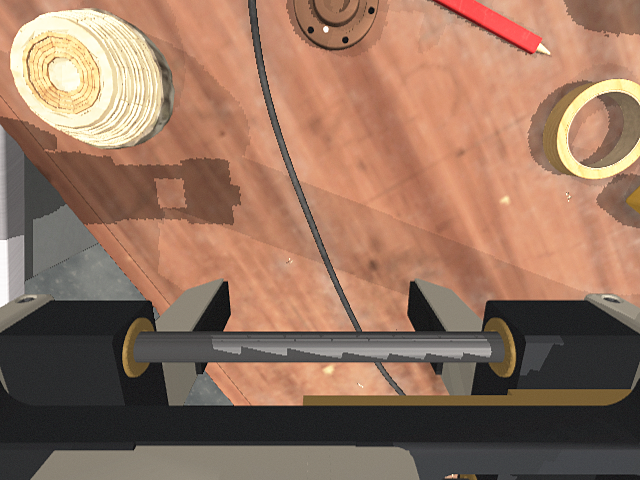

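```bash
python3 -m crank '[{"dy":-1,"dz":-4,"spin":-0.12},{"dy":-2,"dz":-8,"spin":-0.24},{"dy":-3,"dz":-12,"spin":-0.36},{"dy":-4,"dz":-16,"spin":-0.48},{"dy":-5,"dz":-20,"spin":-0.6},{"dy":-6,"dz":-24,"spin":-0.72},{"dy":-7,"dz":-28,"spin":-0.84},{"dy":-8,"dz":-32,"spin":-0.96},{"dy":-9,"dz":-36,"spin":-1.08},{"dy":-10,"dz":-40,"spin":-1.2},{"dy":-11,"dz":-44,"spin":-1.32},{"dy":-12.2,"dz":-47.5,"spin":-1.44},{"dx":2,"dy":-12.2,"dz":-47.5,"spin":-1.56},{"dx":4,"dy":-12.2,"dz":-47.5,"spin":-1.68},{"dx":6,"dy":-12.2,"dz":-47.5,"spin":-1.7},{"dx":7.7,"dy":-12.2,"dz":-47.5,"spin":-1.7},{"dx":7.7,"dy":-12.2,"dz":-47.5,"spin":-1.7},{"dx":7.7,"dy":-12.2,"dz":-47.5,"spin":-1.7}]' 40
python3 - <<'E'
from h import *
togo([559.6,-273.4,46],21.8)
o=sensors.get_obs();M=Rn.from_euler('xyz',o['tcp_rot']).as_matrix()
w=capture("wrist");m=np.array(w["mount"])
T=np.eye(4);T[:3,:3]=M;T[:3,3]=o['tool_pos'];w["view"]=np.linalg.inv(T@m)
im=w["frame"].copy()
for p in([559.6,-273.4,84],[528.2,-194.5,68],[609.1,-255.7,28],[607,-253,72]):
    q=proj(w,p);print(q); cv2.circle(im,tuple(int(a) for a in q),4,(0,0,255),1)
cv2.imwrite("pics/w1.png",im)
cv2.imwrite("pics/t1.png",capture("top")["frame"])
E
```

```text
t 0.25 tcp [ 129.8 -508.5  226.4] yang -75.69 F [-0.4 -0.5 -0.3] w 92.13834141153558
d cm [ 18.06 -12.15 -47.46] spin -1.702
[  68.99122367 -709.58681891]
[ -60.65297102 -604.66387538]
[ 106.38539695 -647.75168599]
[  46.02304076 -841.6449573 ]invalid input at $[0]: expected keys dx, dy, dz, spin
```

View pics/w1.png

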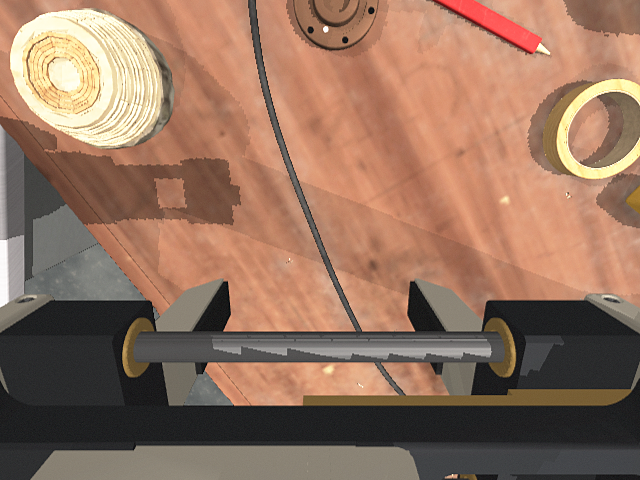

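All keys are required in each row; the arm has not moved.

```bash
cat > look.py <<'E'
import sys
from h import *
togo([559.6,-273.4,46],21.8)
o=sensors.get_obs();M=Rn.from_euler('xyz',o['tcp_rot']).as_matrix()
w=capture("wrist");m=np.array(w["mount"])
T=np.eye(4);T[:3,:3]=M;T[:3,3]=o['tool_pos'];w["view"]=np.linalg.inv(T@m)
im=w["frame"].copy()
for p in([559.6,-273.4,84],[528.2,-194.5,68],[609.1,-255.7,28],[607,-253,72]):
    q=proj(w,p);print(q.round()); cv2.circle(im,tuple(int(a) for a in q),4,(0,0,255),1)
cv2.imwrite("pics/w%s.png"%sys.argv[1],im)
E
python3 -m crank '[{"dx":0,"dy":-1,"dz":-4,"spin":-0.12},{"dx":0,"dy":-2,"dz":-8,"spin":-0.24},{"dx":0,"dy":-3,"dz":-12,"spin":-0.36},{"dx":0,"dy":-4,"dz":-16,"spin":-0.48},{"dx":0,"dy":-5,"dz":-20,"spin":-0.6},{"dx":0,"dy":-6,"dz":-24,"spin":-0.72},{"dx":0,"dy":-7,"dz":-28,"spin":-0.84},{"dx":0,"dy":-8,"dz":-32,"spin":-0.96},{"dx":0,"dy":-9,"dz":-36,"spin":-1.08},{"dx":0,"dy":-10,"dz":-40,"spin":-1.2},{"dx":0,"dy":-11,"dz":-44,"spin":-1.32},{"dx":0,"dy":-12.2,"dz":-47.5,"spin":-1.44},{"dx":2,"dy":-12.2,"dz":-47.5,"spin":-1.56},{"dx":4,"dy":-12.2,"dz":-47.5,"spin":-1.68},{"dx":6,"dy":-12.2,"dz":-47.5,"spin":-1.7},{"dx":7.7,"dy":-12.2,"dz":-47.5,"spin":-1.7},{"dx":7.7,"dy":-12.2,"dz":-47.5,"spin":-1.7},{"dx":7.7,"dy":-12.2,"dz":-47.5,"spin":-1.7}]' 40 && python3 look.py 2
```

```text
time: 1.85
tool_pos: [559.6, -272.9, 149.1]
tcp_rot: [-2.481, 1.569, 2.611]
contact_force: [-0.3, -0.1, 0.5]
grip_width: 36.7
t 1.85 tcp [ 559.6 -272.9  149.1] yang 21.71 F [-0.3 -0.1  0.5] w 36.68163237935557
d cm [10.31 -0.    0.07] spin -0.002
[319. 254.]
[318. 125.]
[380. 233.]
[390. 246.]
```

View pics/w2.png

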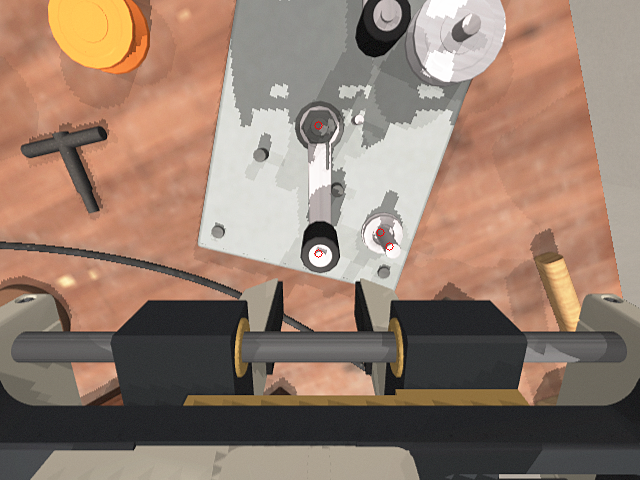

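The wrist view shows the roller top at (319,254), the pivot at (318,125) and the spindle at about (388,243). My projected points match them, and the fingers straddle the roller line, so I'm going down.

```bash
python3 -m crank '[{"dx":3,"dy":0,"dz":0,"spin":0},{"dx":5,"dy":0,"dz":0,"spin":0},{"dx":6.5,"dy":0,"dz":0,"spin":0},{"dx":7.5,"dy":0,"dz":0,"spin":0},{"dx":8.5,"dy":0,"dz":0,"spin":0},{"dx":9.5,"dy":0,"dz":0,"spin":0},{"dx":10.3,"dy":0,"dz":0,"spin":0},{"dx":10.3,"dy":0,"dz":0,"spin":0},{"dx":10.3,"dy":0,"dz":0,"spin":0}]' - && python3 look.py 3
```

```text
time: 2.65
tool_pos: [560.0, -273.1, 46.7]
tcp_rot: [-1.851, 1.571, -3.043]
contact_force: [-0.0, 1.2, -0.9]
grip_width: 36.8
t 2.65 tcp [ 560.  -273.1   46.7] yang 21.71 F [-0.   1.2 -0.9] w 36.80750733132064
d cm [ 0.07 -0.04  0.01] spin -0.001
[318. 340.]
[317. 121.]
[411. 284.]
[435. 321.]
```

View pics/w3.png

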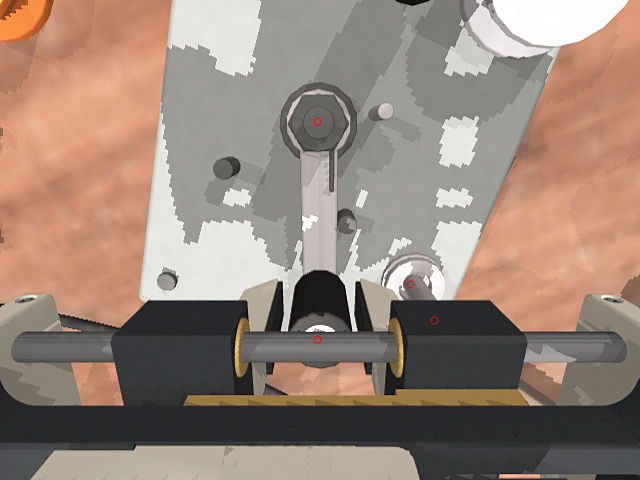

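```bash
python3 -m crank '[{"dx":0,"dy":0,"dz":0,"spin":0},{"dx":0,"dy":0,"dz":0,"spin":0},{"dx":0,"dy":0,"dz":0,"spin":0},{"dx":0,"dy":0,"dz":0,"spin":0},{"dx":0,"dy":0,"dz":0,"spin":0},{"dx":0,"dy":0,"dz":0,"spin":0}]' 0 && python3 look.py 4
```

```text
time: 3.2
tool_pos: [560.5, -273.3, 47.4]
tcp_rot: [0.696, 1.569, -0.496]
contact_force: [1.5, 0.6, 3.6]
grip_width: 27.5
t 3.2 tcp [ 560.5 -273.3   47.4] yang 21.72 F [1.5 0.6 3.6] w 27.497332646037787
d cm [ 0.14 -0.09 -0.02] spin -0.001
[317. 338.]
[316. 120.]
[410. 283.]
[433. 319.]
```

The fingers hold the roller (27.5 mm width against 28 mm). Next I swing it along the arc.

```bash
python3 -m crank '[{"dx":0,"dy":-0.85,"dz":-0.04,"spin":0.1},{"dx":0,"dy":-1.69,"dz":-0.17,"spin":0.2},{"dx":0,"dy":-2.51,"dz":-0.38,"spin":0.3},{"dx":0,"dy":-3.31,"dz":-0.67,"spin":0.4},{"dx":0,"dy":-4.08,"dz":-1.04,"spin":0.5},{"dx":0,"dy":-4.8,"dz":-1.48,"spin":0.6},{"dx":0,"dy":-5.48,"dz":-2.0,"spin":0.7},{"dx":0,"dy":-6.1,"dz":-2.58,"spin":0.8},{"dx":0,"dy":-6.39,"dz":-2.89,"spin":0.85},{"dx":0,"dy":-6.39,"dz":-2.89,"spin":0.85},{"dx":0,"dy":-6.39,"dz":-2.89,"spin":0.85}]' - && python3 look.py 5
```

```text
time: 4.17
tool_pos: [491.9, -271.3, 47.5]
tcp_rot: [1.463, 1.565, -0.579]
contact_force: [8.6, -3.2, -1.1]
grip_width: 27.3
t 4.1667 tcp [ 491.9 -271.3   47.5] yang -27.02 F [ 8.6 -3.2 -1.1] w 27.264934812975056
d cm [ 0.18  6.13 -2.89] spin -0.852
[477. 274.]
[311. 121.]
[509. 160.]
[563. 166.]
```

View pics/w5.png

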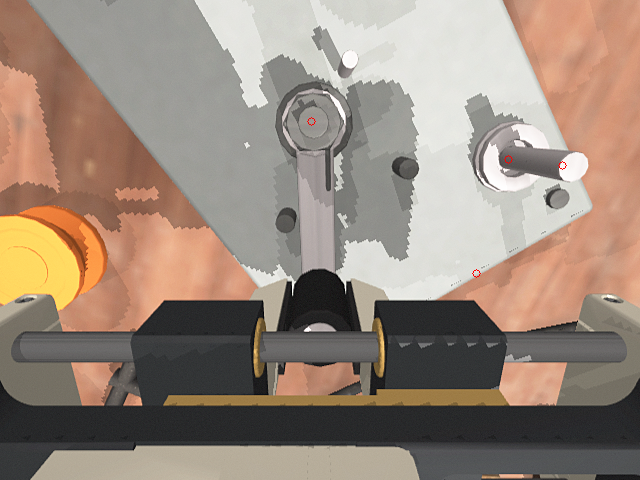

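The arm is close to its far stop pin at (286,219), and the spring reaction is about 9 N. I'll push on until the stop carries load.

```bash
python3 -m crank '[{"dx":0,"dy":-0.2,"dz":0,"spin":0.025},{"dx":0,"dy":-0.4,"dz":-0.01,"spin":0.04},{"dx":0,"dy":-0.5,"dz":-0.01,"spin":0.04},{"dx":0,"dy":-0.5,"dz":-0.01,"spin":0.04},{"dx":0,"dy":-0.5,"dz":-0.01,"spin":0.04}]' - && python3 look.py 6
```

```text
time: 4.63
tool_pos: [488.5, -269.6, 47.5]
tcp_rot: [1.495, 1.562, -0.587]
contact_force: [11.0, -4.1, -3.8]
grip_width: 27.4
t 4.6333 tcp [ 488.5 -269.6   47.5] yang -29.3 F [11.  -4.1 -3.8] w 27.39920933782867
d cm [ 0.21  6.38 -3.15] spin -0.892
[484. 267.]
[312. 121.]
[512. 152.]
[567. 155.]
```

View pics/w6.png

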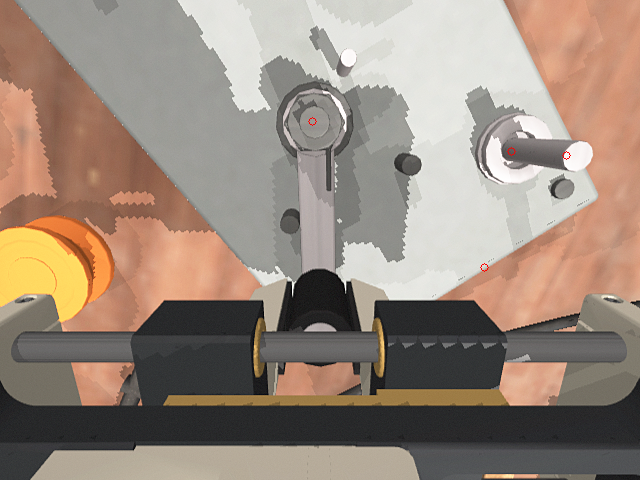

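```bash
python3 -m crank '[{"dx":0,"dy":-0.2,"dz":0,"spin":0.01},{"dx":0,"dy":-0.4,"dz":0,"spin":0.01},{"dx":0,"dy":-0.4,"dz":0,"spin":0.01},{"dx":0,"dy":-0.4,"dz":0,"spin":0.01},{"dx":0,"dy":-0.4,"dz":0,"spin":0.01}]' - && python3 look.py 7
```

```text
time: 5.1
tool_pos: [488.1, -269.4, 47.8]
tcp_rot: [1.531, 1.555, -0.562]
contact_force: [20.9, -8.2, -10.9]
grip_width: 27.3
t 5.1 tcp [ 488.1 -269.4   47.8] yang -29.89 F [ 20.9  -8.2 -10.9] w 27.329507356492577
d cm [ 0.28  6.4  -3.21] spin -0.902
[485. 265.]
[312. 121.]
[510. 149.]
[565. 153.]
```

View pics/w7.png

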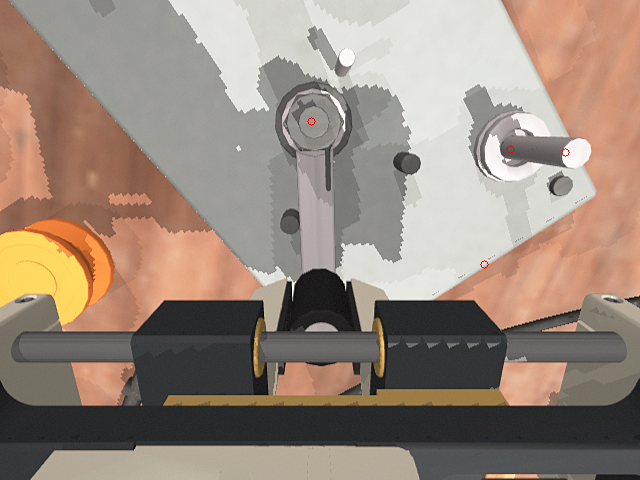

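The arm is hard on its stop: 4 mm of command gave 0.4 mm of motion and the force rose to 22 N. I'll check that it stays steady and look at the rest of the scene.

```bash
python3 -m crank '[{"dx":0,"dy":0,"dz":0,"spin":0},{"dx":0,"dy":0,"dz":0,"spin":0},{"dx":0,"dy":0,"dz":0,"spin":0},{"dx":0,"dy":0,"dz":0,"spin":0},{"dx":0,"dy":0,"dz":0,"spin":0},{"dx":0,"dy":0,"dz":0,"spin":0}]' - ; python3 - <<'E'
from h import *
i=capture("top")["frame"][150:390,220:540]
cv2.imwrite("pics/t8.png",cv2.resize(i,None,fx=2.5,fy=2.5,interpolation=cv2.INTER_CUBIC))
E
```

```text
time: 5.65
tool_pos: [488.1, -269.4, 47.8]
tcp_rot: [1.531, 1.555, -0.562]
contact_force: [21.0, -8.9, -11.1]
grip_width: 28.0
```

View pics/t8.png

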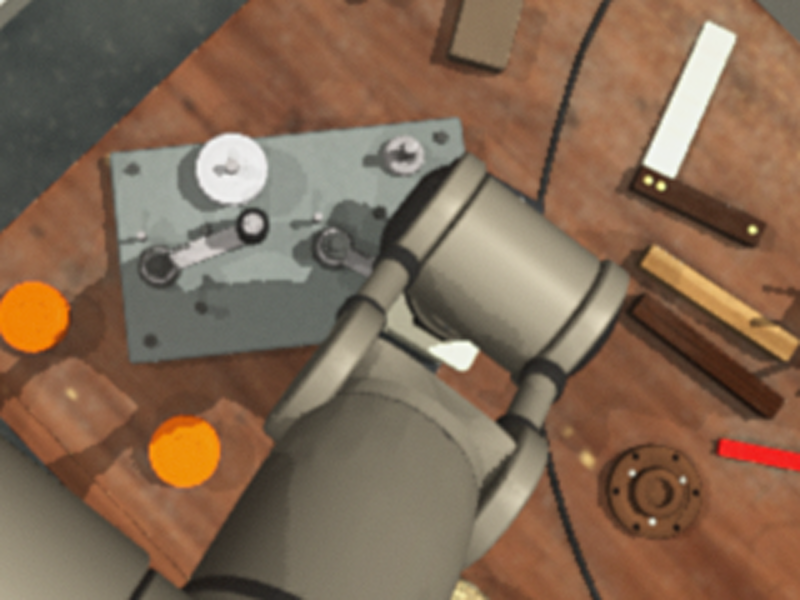

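The top view shows the pulley at (232,167), the ring at (403,155) and the other arm (roller at 253,224) unmoved. The held arm is swung to its stop and steady, so I'm handing in.

```bash
python3 -c "
from plant import bot
print(bot.close_job())"
```

```text
the job is handed in; nothing more can be done
None
```

I swung the tensioner arm at the station without the pulley (the right-hand one in the top view) to its far stop. I handed the job in at about 5.7 s with the gripper still holding the roller.

- **At the stop:** my last measurements put the swing at about 49.6–50 degrees. A further 4 mm of push moved the roller only 0.4 mm, and the force rose from about 12 N to 22 N.
- **Holding:** over the last half second the fingers did not move, the force stayed at about 23 N sideways and the fingers stayed closed on the roller at about 28 mm.
- **Everything else:** in the final top view the pulley, the spacer ring, the other arm and the sanding block look where they were. The robot arm hid the chuck key in that view. It lay away from the fingers' path, but I could not check it at the end.
- **Off-target reading:** there was also a vertical force of about 11 N on the tool at the end, well inside the limits.

One early move was refused because some rows lacked keys. The arm did not move, and I sent it again with complete rows.

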